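Set the shot counter for the next photograph

ROBOT

A 6-joint arm with a two-finger parallel gripper is mounted at the origin on the work surface. World frame = base frame: x ahead of the robot, y to its left, z up, the work surface at z = 0. Lengths are in m, angles in rad, forces in N, time in s.
With the tool pointing down it reaches from about 0.35 to 0.85 m from the base axis. Payload 8.1 kg.
Tool frame: the origin (TCP) lies where the fingers leave the gripper's body, on its centre line; the fingertips stand env.finger_overhang ahead of it and the grasp point (between the pads) lies 54 mm ahead of it (env.finger_overhang is the distance from the TCP to the fingertips, in m); z points along the fingers, y is the line along which they close (so a half turn about z gives the same grasp; the last joint's range is limited). The gripper opens to 85 mm and grips with 20 to 120 N. Pads are 22 mm wide; open, the fingers measure 114 mm over their backs; the gripper's body (76 mm by 85 mm) begins 54 mm behind the grasp point. The pads swing forward as they close: fully open they stand 13 mm farther back than shut.
Start: joints at [1.197, 0.13, 1.488, -0, 1.523, -0.085], TCP at [0.171, 0.575, 0.304] pointing down, gripper open.
Joint ranges: [-2.96, 2.96], [-0.89, 2.26], [0.02, 2.5], [-1.34, 4.48], [0, 2.73], [-2.66, 2.66]. Speed limits (rad/s): [2.39, 2.39, 2.79, 3.14, 3.14, 3.14].

INTERFACE

Orientations are given as a unit quaternion [x, y, z, w].
In Python, from workcell import env gives the robot as it stands.
- The arm moves only by the tool play_rows, never from a script. Its argument "targets" is a list of rows, each an object with "rotation": the turn, a rotation vector about the tool's x, y, z in rad, a list of three; "translation": the shift along the tool's x, y, z in mm, a list of three; "gripper": the closure, from -1 (fully open) to 1 (shut). A call has 1 to 5 rows; each row shifts and turns the commanded pose from where the row before left it, along the tool's axes as they then stand; what a row does not reach is not made up. A row lasts 1/8 s, in which the tool goes at most 62.5 mm and 10.7 degrees, less where a joint would pass 70% of its speed; a pose out of reach is approached as far as the arm can. A call with a gripper value outside its range is refused whole. The fingers move at their own pace and stop on an object; "squeeze" is the grip in N (left out, the last holds). Time passes only in rows, so rows that do not move let the fingers close. It gives the time, the measured TCP pose, the force, the opening and the grip force at its end, in the units of the state.
- env.observe(): the state, without advancing time (a new reading comes with each control period).
- env.snapshot(name): name is "scene" or "top"; returns a dict with "image" (480x640x3 uint8, red, green, blue), "range_z" (480x640 float32, m along the optical axis (not along the pixel's ray), 0 where there is no reading), "camera_matrix" (3x3 intrinsics, pixels), "origin" and "orientation" of the camera in the world. Camera axes: x right, y up, looking along -z (the intrinsics and any distortion apply to the point x, -y, -z); pixel columns grow to the right and rows downward; lengths in m; the calibration is good to about 2 mm. A picture is of the moment at which its call begins.
- env.sign_off(): hands the job in; it is judged then, once.
Trained networks look in the newest picture that a camera, given by its name, has taken for a name from the list of things; names that differ only in an ending like _2 or _b are one class to them, and where a whole thing is asked for, a point or a joint stands for the part that bears it (a point fixed in the world has none). Each returns a list of dicts, best first, with "confidence" (0 to 1); they miss things now and then, are a little off and sometimes report something else, mostly with a low value. They report only what shows in the picture. A call takes as long as a camera call.
- env.masks_of(camera, query): "pixels" (480x640 bool, what is visible of it) and "box" ([centre column, centre row, width, height] in pixels, round what is visible of it).
- env.tip_of(camera, query): "location" ([row, column] in pixels: a listed point, or the origin of a listed thing).
The state is a dict: "clock": time; "q": joint angles; "qvel": joint speeds; "joint_torque": joint torques, N m; "tcp_pos": TCP position; "eef_rot": TCP orientation; "wrist_force": force on the tool from outside, world axes, zero at the start; "torque": the same for the moment, N m; "grip_width": opening from 0.0 (shut) to 1.0 (fully open); "grasp_force": force on a finger pad.
Only numpy, scipy, OpenCV 4.12 (cv2) and the standard library are available. Lean on these libraries where they do the work, as an engineer would, in place of code of your own. Each camera call takes 0.05 s, during which the arm holds its last target. There are 200 camera calls.

TASK

Roll the three thumbwheels of the shot counter so that it reads 5-3-6, left to right as seen from the robot's side, each numeral squarely on top between the orange marks. Feel for each wheel and use only light fingertip pressure, never pushing a wheel down hard against its stop, and leave the pen cup, notebook and connector where they are.

Things in the scene. Friction and masses are not known exactly. Their poses are not given: they have to be found in the camera images.
- counter: Shot counter screwed to the table: wooden base 130 x 176 x 12 mm, white walls, three white thumbwheels side by side with axles along its y, 63 to 72 mm above the table. Origin: centre of the underside; x points away from the robot, +y is the left side. Walls 8 mm thick between and beside the wheels: 94 mm high within 22 mm of the axle, with orange marks on top above the axle; 62 mm elsewhere.
- over_left (a point): Fixed point straight over the axle of the left wheel, 44 mm to the counter's +y side, 114 mm above the table. The wheel's rim tops out 0 to 9 mm below it, each wheel differently each time: feel for it. The wheel is a smooth disc 84 mm in diameter, 30 mm wide, on a sprung axle that starts to give at about 2 N and gives 0.8 N per mm, down to a hard stop after 6 mm (about 7 N).
- wheel_left (a joint): Turn of the left wheel, rad: numeral d is on top at d x 0.6283 (0 at 0, 9 at 5.655; end stops 0.2 beyond). Grows as the top of the rim moves away from the robot (counter's +x), 42 mm of rim per rad. Rolled by pressing a fingertip on the rim and dragging: friction only, it may slip; drag 1 to 1.5 N at the rim; stays where left. Black numerals 20 mm tall, upright from the robot's side.
- over_middle (a point): Fixed point straight over the axle of the middle wheel, in the middle, 114 mm above the table. The wheel's rim tops out 0 to 9 mm below it, each wheel differently each time: feel for it. The wheel is a smooth disc 84 mm in diameter, 30 mm wide, on a sprung axle that starts to give at about 2 N and gives 0.8 N per mm, down to a hard stop after 6 mm (about 7 N).
- wheel_middle (a joint): Turn of the middle wheel, rad: numeral d is on top at d x 0.6283 (0 at 0, 9 at 5.655; end stops 0.2 beyond). Grows as the top of the rim moves away from the robot (counter's +x), 42 mm of rim per rad. Rolled by pressing a fingertip on the rim and dragging: friction only, it may slip; drag 1 to 1.5 N at the rim; stays where left. Black numerals 20 mm tall, upright from the robot's side.
- over_right (a point): Fixed point straight over the axle of the right wheel, 44 mm to the counter's -y side, 114 mm above the table. The wheel's rim tops out 0 to 9 mm below it, each wheel differently each time: feel for it. The wheel is a smooth disc 84 mm in diameter, 30 mm wide, on a sprung axle that starts to give at about 2 N and gives 0.8 N per mm, down to a hard stop after 6 mm (about 7 N).
- wheel_right (a joint): Turn of the right wheel, rad: numeral d is on top at d x 0.6283 (0 at 0, 9 at 5.655; end stops 0.2 beyond). Grows as the top of the rim moves away from the robot (counter's +x), 42 mm of rim per rad. Rolled by pressing a fingertip on the rim and dragging: friction only, it may slip; drag 1 to 1.5 N at the rim; stays where left. Black numerals 20 mm tall, upright from the robot's side.
- pencup: Bystander: loose clear cup of pens, 72 mm wide, 100 mm high, pens to about 140 mm. Origin: centre of the underside.
- notebook: Bystander: loose brown notebook 210 x 148 x 12 mm lying flat. Origin: centre of the underside.
- connector: Bystander: loose white L-shaped shelf connector, about 70 x 70 x 30 mm, lying flat. Origin: centre of the underside of its long limb.

How it is judged:
By the outcome, as a careful person would: the job done as asked, in the order asked, and still so for the second after the job is handed in, with the robot touching nothing.
It also fails if it takes over 64 s, if anything falls off the work surface, if the arm or the gripper's body presses on something with over 40 N, if the wrist force passes 120 N, or if a joint passes its speed limit or range.

## Working session

There is one attempt and no reset: what is moved stays moved. The work goes in short steps, Python scripts to look and compute and a tool call to move; the robot and the scene stay as the last step left them, time stands still between calls to the robot, and variables do not carry over. Pictures are saved under pics/ and viewed, at most 10 in all, crops included, and the job is handed in when it is done.

Besides the shell and the picture viewer there is one more tool, called after "Call:" in YAML: its name, and indented under it one key for each argument. play_rows: Moves the arm, as the interface text tells. Its arguments: {"type":"object","properties":{"targets":{"type":"array","items":{"type":"object","properties":{"rotation":{"type":"array","items":{"type":"number"}},"translation":{"type":"array","items":{"type":"number"}},"gripper":{"type":"number"}}}},"squeeze":{"type":"number"}},"required":["targets"]}

```bash
mkdir -p pics; cat > h.py <<'E'
import numpy as np, cv2
from scipy.spatial.transform import Rotation as R
from workcell import env
def snap(n,f=None):
    s=env.snapshot(n)
    if f: cv2.imwrite('pics/'+f,s['image'][:,:,::-1])
    return s
def pix2w(s,r,c,z=None,d=None):
    K=np.array(s['camera_matrix']); ray=np.array([(c-K[0,2])/K[0,0],-(r-K[1,2])/K[1,1],-1.])
    o=np.array(s['origin']); q=np.array(s['orientation'])
    M=R.from_quat(q).as_matrix() if q.size==4 else q
    w=M@ray
    if d is None: d=(z-o[2])/w[2]
    return o+w*d
def w2pix(s,p):
    K=np.array(s['camera_matrix']); q=np.array(s['orientation'])
    M=R.from_quat(q).as_matrix() if q.size==4 else q
    v=M.T@(np.array(p)-np.array(s['origin'])); return (K[1,2]-K[1,1]*v[1]/-v[2], K[0,2]+K[0,0]*v[0]/-v[2])
E
python3 - <<'E'
from h import *
st=env.observe(); print({k:np.round(v,3) for k,v in st.items()}, env.finger_overhang)
for n in('scene','top'):
    s=snap(n,n+'0.png'); print(n,np.round(s['origin'],3),np.round(s['orientation'],3),np.round(s['camera_matrix'],1).tolist())
    for q,z in(('counter',0),('over_left',.114),('over_middle',.114),('over_right',.114),('pencup',0),('notebook',0),('connector',0)):
        for t in env.tip_of(n,q)[:2]: print(q,round(t['confidence'],2),np.round(t['location'],1),np.round(pix2w(s,*t['location'],z=z),4))
E
```

```text
{'clock': np.float64(0.0), 'q': array([ 1.197,  0.131,  1.489, -0.   ,  1.523, -0.085]), 'qvel': array([-0.002, -0.001, -0.001, -0.001,  0.003,  0.001]), 'joint_torque': array([-1.0000e-03, -5.6943e+01, -5.0054e+01, -0.0000e+00,  1.6000e-02,
        0.0000e+00]), 'tcp_pos': array([0.171, 0.575, 0.303]), 'eef_rot': array([ 0.144,  0.99 , -0.001, -0.   ]), 'wrist_force': array([-0.998, -0.093,  0.217]), 'torque': array([ 0.036, -0.08 , -0.026]), 'grasp_force': np.float64(0.0), 'grip_width': np.float64(1.001)} 0.0726
scene [ 1.026 -0.497  0.912] [0.329 0.111 0.288 0.893] [[490.0, 0.0, 322.9], [0.0, 490.0, 230.5], [0.0, 0.0, 1.0]]
counter 0.57 [242.8 327.6] [0.592  0.1065 0.    ]
over_left 0.83 [207.1 345.2] [0.6183 0.1376 0.114 ]
over_middle 0.73 [217.6 327.6] [0.6047 0.089  0.114 ]
over_right 0.63 [221.7 310.8] [0.5819 0.058  0.114 ]
pencup 0.87 [224.1 396.6] [0.6962 0.2543 0.    ]
notebook 0.8 [276.1 246.6] [ 0.499  -0.0801  0.    ]
notebook 0.64 [246.9 327. ] [0.5982 0.0954 0.    ]
connector 0.57 [304.7 356.8] [ 0.7443  0.0026 -0.    ]
top [0.403 0.04  1.136] [ 0.069 -0.068 -0.699  0.708] [[585.9, 0.0, 310.4], [0.0, 585.9, 247.0], [0.0, 0.0, 1.0]]
counter 0.63 [257.  285.3] [0.6057 0.0922 0.    ]
over_left 0.68 [237.1 262.1] [0.6209 0.1291 0.114 ]
over_middle 0.64 [250.1 279.8] [0.5977 0.097  0.114 ]
over_middle 0.44 [315.2 372.7] [ 0.4845 -0.067   0.114 ]
over_right 0.65 [252.9 303.4] [0.5931 0.055  0.114 ]
pencup 0.58 [214.6 204.7] [0.6897 0.255  0.    ]
notebook 0.78 [313.7 370.3] [ 0.4964 -0.0743  0.    ]
connector 0.72 [192.9 330.8] [0.7378 0.0034 0.    ]
connector 0.29 [315.5 372.5] [ 0.493  -0.0786  0.    ]
```

```bash
python3 - <<'E'
from h import *
ims=[]
for n in('top','scene'):
    s=snap(n); im=s['image']; hsv=cv2.cvtColor(im,cv2.COLOR_RGB2HSV)
    m=cv2.inRange(hsv,(4,150,130),(22,255,255)); 
    k,l,st,c=cv2.connectedComponentsWithStats(m)
    for i in range(1,k):
        if st[i,4]>3: print(n,st[i],np.round(c[i],1),np.round(pix2w(s,c[i][1],c[i][0],z=.095),4))
    r,c=(250,283) if n=='top' else (225,328)
    ims.append(cv2.resize(im[r-65:r+65,c-65:c+65,::-1],(0,0),fx=4.5,fy=4.5,interpolation=cv2.INTER_CUBIC))
    if n=='top': ims[0]=cv2.rotate(ims[0],cv2.ROTATE_180) if False else ims[0]
cv2.imwrite('pics/c1.png',cv2.resize(np.hstack(ims),(800,400),interpolation=cv2.INTER_AREA))
E
```

```text
top [249 233   3   3   7] [249.9 234.3] [0.6299 0.1532 0.095 ]
top [271 243   3   4   8] [272.  244.5] [0.6114 0.1124 0.095 ]
top [292 254   4   3   9] [293.7 255.1] [0.5924 0.0728 0.095 ]
top [314 264   5   4  10] [316.  265.5] [0.5739 0.0323 0.095 ]
top [  0 402   6  28 129] [  2.1 415.5] [0.3069 0.5676 0.095 ]
top [  0 462  51  18 478] [ 16.9 473.4] [0.2133 0.5319 0.095 ]
scene [ 249   69   77   44 1805] [287.7  90.2] [0.2085 0.4423 0.095 ]
scene [300 232   3   3   4] [301.2 233. ] [0.5742 0.0326 0.095 ]
```

View pics/top0.png

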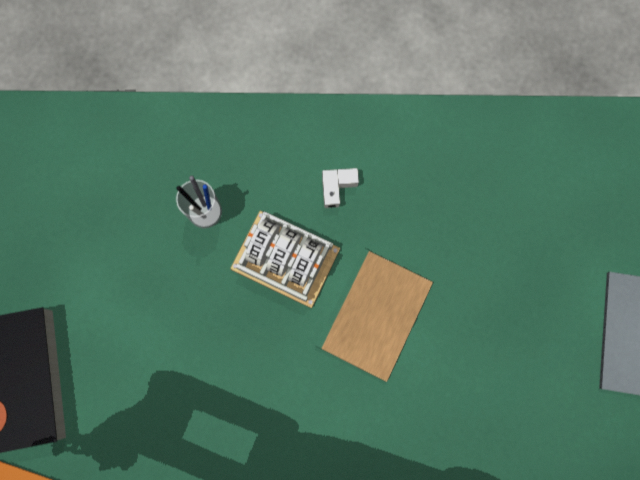

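View pics/c1.png

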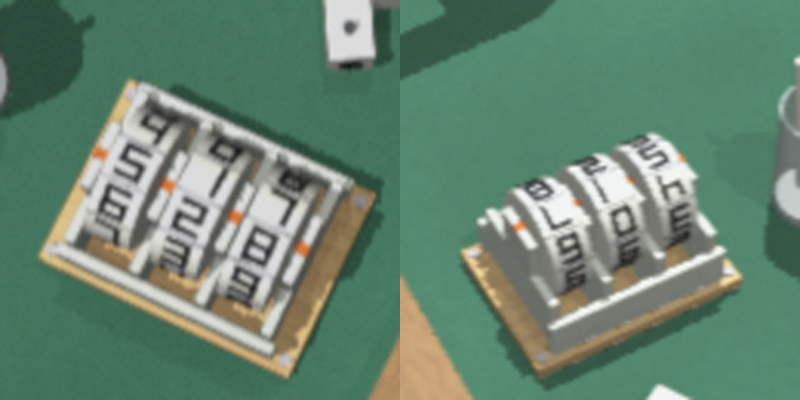

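```bash
cat >> h.py <<'E'
YAW=np.arctan2(-.0560,.1209); C=np.array([.6019,.0927]); EX=np.array([np.cos(YAW),np.sin(YAW)]); EY=np.array([-EX[1],EX[0]])
YS={'L':.044,'M':0.,'R':-.044}
SS=np.arange(-45,45.01,.5)/1000; WS=np.arange(15,-15.01,-.5)/1000
def unroll(s,w,top):
    a=SS/.042; A,W=np.meshgrid(a,WS,indexing='ij'); A=A[::-1]
    r=np.zeros(A.shape+(2,))
    P=C+ (.042*np.sin(A))[...,None]*EX+(YS[w]+W)[...,None]*EY
    Z=top-.042+.042*np.cos(A)
    mp=np.array([[w2pix(s,(P[i,j,0],P[i,j,1],Z[i,j])) for j in range(A.shape[1])] for i in range(A.shape[0])],np.float32)
    return cv2.remap(s['image'],mp[...,1],mp[...,0],cv2.INTER_CUBIC)
def rimtop(s,w):
    r,c=np.mgrid[0:480,0:640]; d=s['range_z']; ok=d>0
    K=s['camera_matrix']; M=R.from_quat(s['orientation']).as_matrix()
    ray=np.stack([(c-K[0,2])/K[0,0],-(r-K[1,2])/K[1,1],-np.ones(c.shape)],-1)
    P=np.array(s['origin'])+(ray*d[...,None])@M.T
    x=(P[...,:2]-C)@EX; y=(P[...,:2]-C)@EY
    m=ok&(abs(x)<.02)&(abs(y-YS[w])<.010)&(P[...,2]>.09)
    t=P[...,2][m]-(.042**2-x[m]**2)**.5+.042
    return np.median(t),t.std(),m.sum()
E
python3 - <<'E'
from h import *
rows=[]
for n in('top','scene'):
    s=snap(n); ims=[]
    for w in 'LMR':
        t=rimtop(s,w); print(n,w,np.round(t,4))
        u=cv2.resize(unroll(s,w,np.clip(t[0],.105,.114))[:,:,::-1],(122,543),interpolation=cv2.INTER_CUBIC)
        u[271,:]=(0,0,255)
        for k in range(0,543,30): u[k,:6]=(255,0,0)
        ims+= [u,np.zeros((543,6,3),np.uint8)]
    rows+=ims
cv2.imwrite('pics/u1.png',np.hstack(rows))
E
```

```text
top L [1.11e-01 1.90e-03 2.39e+02]
top M [1.124e-01 1.900e-03 2.460e+02]
top R [1.118e-01 1.900e-03 2.480e+02]
scene L [1.101e-01 1.800e-03 1.180e+02]
scene M [1.118e-01 1.700e-03 1.240e+02]
scene R [1.11e-01 1.70e-03 1.26e+02]
```

View pics/u1.png

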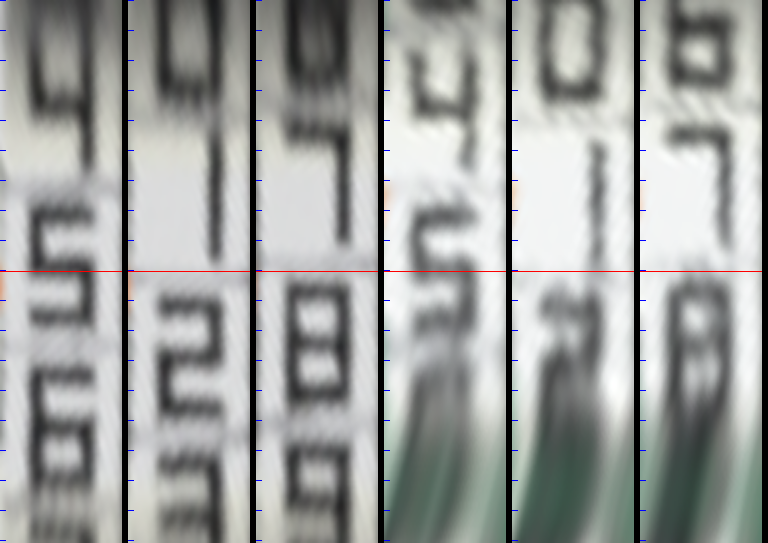

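```bash
python3 - <<'E'
from h import *
st=env.observe(); M=R.from_quat(st['eef_rot']).as_matrix()
print(M.round(3)); T=np.array([*C,.215]); y=np.array([*EX,0]); z=np.array([0,0,-1.]); x=np.cross(y,z)
G=np.c_[x,y,z]; rv=R.from_matrix(M.T@G).as_rotvec(); print(rv)
n=12; d=T-st['tcp_pos']
for i in range(n): print(np.round((M@R.from_rotvec(rv*i/n).as_matrix()).T@d/n*1000,1), np.round(rv/n,4))
E
```

```text
[[-0.959  0.285  0.   ]
 [ 0.285  0.959  0.   ]
 [-0.     0.    -1.   ]]
[ 2.95478848e-05 -1.85179900e-05  1.71574231e+00]
[-45.9 -28.3   7.4] [ 0.    -0.     0.143]
[-49.4 -21.5   7.4] [ 0.    -0.     0.143]
[-52.  -14.2   7.4] [ 0.    -0.     0.143]
[-53.5  -6.7   7.4] [ 0.    -0.     0.143]
[-53.9   1.    7.4] [ 0.    -0.     0.143]
[-53.2   8.7   7.4] [ 0.    -0.     0.143]
[-51.4  16.2   7.4] [ 0.    -0.     0.143]
[-48.6  23.4   7.4] [ 0.    -0.     0.143]
[-44.8  30.    7.4] [ 0.    -0.     0.143]
[-40.   36.1   7.4] [ 0.    -0.     0.143]
[-34.5  41.4   7.4] [ 0.    -0.     0.143]
[-28.2  45.9   7.4] [ 0.    -0.     0.143]
```

Call:
play_rows:
  targets:
    - {"translation": [-45.9,-28.3,0],"rotation": [0,0,0.143],"gripper": 1}
    - {"translation": [-49.4,-21.5,0],"rotation": [0,0,0.143],"gripper": 1}
    - {"translation": [-52,-14.2,0],"rotation": [0,0,0.143],"gripper": 1}
    - {"translation": [-53.5,-6.7,0],"rotation": [0,0,0.143],"gripper": 1}
    - {"translation": [-53.9,1,0],"rotation": [0,0,0.143],"gripper": 1}

```text
clock: 1.62
tcp_pos: [0.3513, 0.3727, 0.3041]
eef_rot: [0.483, 0.876, 0.0, 0.0]
wrist_force: [1.1, 0.4, -0.0]
grip_width: 0.0
grasp_force: 0.0
```

Call:
play_rows:
  targets:
    - {"translation": [-53.2,8.7,0],"rotation": [0,0,0.143],"gripper": 1}
    - {"translation": [-51.4,16.2,0],"rotation": [0,0,0.143],"gripper": 1}
    - {"translation": [-48.6,23.4,0],"rotation": [0,0,0.143],"gripper": 1}
    - {"translation": [-44.8,30,0],"rotation": [0,0,0.143],"gripper": 1}
    - {"translation": [-40,36.1,0],"rotation": [0,0,0.143],"gripper": 1}

```text
clock: 2.25
tcp_pos: [0.531, 0.1716, 0.3041]
eef_rot: [0.759, 0.651, 0.0, 0.0]
wrist_force: [1.1, 0.8, 0.5]
grip_width: 0.001
grasp_force: 0.0
```

Call:
play_rows:
  targets:
    - {"translation": [-34.5,41.4,0],"rotation": [0,0,0.143],"gripper": 1}
    - {"translation": [-28.2,45.9,0],"rotation": [0,0,0.143],"gripper": 1}
    - {"translation": [0,0,0],"rotation": [0,0,0],"gripper": 1}

```text
clock: 2.62
tcp_pos: [0.6033, 0.0894, 0.3032]
eef_rot: [0.844, 0.536, -0.0, 0.0]
wrist_force: [0.4, 0.2, -0.2]
grip_width: 0.002
grasp_force: 0.0
```

```bash
cat > pos.py <<'E'
from h import *
st=env.observe(); M=R.from_quat(st['eef_rot']).as_matrix()
d=st['tcp_pos'][:2]-C
print('t',round(float(st['clock']),2),'cx,cy mm',np.round([d@EX*1e3,d@EY*1e3],1),'tip z',round((st['tcp_pos'][2]-env.finger_overhang)*1e3,1),'F',np.round(st['wrist_force'],2),'Fcx',round(float(st['wrist_force'][:2]@EX),2),'grip',round(float(st['grip_width']),2),'ov',env.finger_overhang,'toolrot vs EX',np.round(M[:,1]@[*EX,0],4),np.round(M[2],3))
E
python3 pos.py
```

```text
t 2.62 cx,cy mm [ 2.7 -2.4] tip z 230.6 F [ 0.4   0.19 -0.22] Fcx 0.28 grip 0.0 ov 0.0726 toolrot vs EX 1.0 [-0.001  0.    -1.   ]
```

Call:
play_rows:
  targets:
    - {"translation": [2.4,-12.7,50],"rotation": [0,0,0],"gripper": 1}
    - {"translation": [0,0,45],"rotation": [0,0,0],"gripper": 1}
    - {"translation": [0,0,17],"rotation": [0,0,0],"gripper": 1}
    - {"translation": [0,0,0],"rotation": [0,0,0],"gripper": 1}

```text
clock: 3.12
tcp_pos: [0.5905, 0.1006, 0.1912]
eef_rot: [0.843, 0.539, -0.001, -0.001]
wrist_force: [-0.2, -0.5, 0.4]
grip_width: 0.001
grasp_force: 0.0
```

```bash
python3 pos.py; cat > ff.py <<'E'
from h import *
F=[];
for i in range(6):
    env.snapshot('top'); F.append(env.observe()['wrist_force'])
F=np.array(F); print('F',F.mean(0).round(2),'sd',F.std(0).round(2))
E
python3 ff.py; python3 pos.py
```

```text
t 3.12 cx,cy mm [-13.7   2.4] tip z 118.6 F [-0.22 -0.53  0.38] Fcx 0.03 grip 0.0 ov 0.0726 toolrot vs EX 1.0 [-0.001 -0.002 -1.   ]
F [0.16 0.26 0.39] sd [0.34 0.44 0.68]
t 3.42 cx,cy mm [-12.    2.8] tip z 121.3 F [-0.32  0.36 -0.23] Fcx -0.44 grip 0.0 ov 0.0726 toolrot vs EX 1.0 [ 0.002  0.003 -1.   ]
```

```bash
cat > ff.py <<'E'
from h import *
import sys
F=[];P=[]
for i in range(int(sys.argv[1]) if len(sys.argv)>1 else 6):
    env.snapshot('top'); o=env.observe(); F.append(o['wrist_force']); P.append(o['tcp_pos'])
F=np.array(F); P=np.array(P); d=P.mean(0)[:2]-C
print('t',round(float(o['clock']),2),'cx cy tipz',np.round([d@EX*1e3,d@EY*1e3,(P[:,2].mean()-.0726)*1e3],1),'sd',(P.std(0)*1e3).round(1),'F cx,cy,z',np.round([F.mean(0)[:2]@EX,F.mean(0)[:2]@EY,F.mean(0)[2]],2),'sd',F.std(0).round(2))
E
python3 ff.py 8
```

```text
t 3.83 cx cy tipz [-12.6   2.4 119.9] sd [0.3 0.  0.6] F cx,cy,z [ 0.18  0.01 -0.11] sd [0.4  0.53 0.48]
```

Call:
play_rows:
  targets:
    - {"translation": [-2.2,2.5,4],"rotation": [0,0,0],"gripper": 1}
    - {"translation": [0,0,1],"rotation": [0,0,0],"gripper": 1}
    - {"translation": [0,0,0],"rotation": [0,0,0],"gripper": 1}

```text
clock: 4.2
tcp_pos: [0.5923, 0.097, 0.1865]
eef_rot: [0.843, 0.538, -0.0, -0.0]
wrist_force: [-0.4, 0.1, -0.2]
grip_width: 0.0
grasp_force: 0.0
```

```bash
python3 ff.py 5
```

```text
t 4.45 cx cy tipz [-1.040e+01  1.000e-01  1.143e+02] sd [0.  0.  0.1] F cx,cy,z [-0.1   0.3   0.16] sd [0.39 0.19 0.34]
```

Call:
play_rows:
  targets:
    - {"translation": [0,0,1.5],"rotation": [0,0,0],"gripper": 1}
    - {"translation": [0,0,0],"rotation": [0,0,0],"gripper": 1}

```text
clock: 4.7
tcp_pos: [0.5924, 0.0972, 0.1852]
eef_rot: [0.843, 0.538, -0.0, -0.0]
wrist_force: [0.7, 0.4, 0.1]
grip_width: -0.002
grasp_force: 0.0
```

```bash
python3 ff.py 5
```

```text
t 4.95 cx cy tipz [-1.040e+01  1.000e-01  1.128e+02] sd [0.  0.  0.1] F cx,cy,z [-0.47  0.04  0.16] sd [0.3  0.78 0.41]
```

Call:
play_rows:
  targets:
    - {"translation": [0,0,1],"rotation": [0,0,0],"gripper": 1}
    - {"translation": [0,0,0],"rotation": [0,0,0],"gripper": 1}

```text
clock: 5.2
tcp_pos: [0.5926, 0.0972, 0.1845]
eef_rot: [0.843, 0.538, 0.0, 0.0]
wrist_force: [-0.4, 0.5, -0.0]
grip_width: 0.003
grasp_force: 0.2
```

```bash
python3 ff.py 5
```

```text
t 5.45 cx cy tipz [-1.030e+01  1.000e-01  1.119e+02] sd [0. 0. 0.] F cx,cy,z [-0.06  0.1   1.26] sd [0.36 0.22 0.19]
```

Call:
play_rows:
  targets:
    - {"translation": [0,0,1.5],"rotation": [0,0,0],"gripper": 1}
    - {"translation": [0,0,0],"rotation": [0,0,0],"gripper": 1}

```text
clock: 5.7
tcp_pos: [0.5926, 0.0972, 0.1831]
eef_rot: [0.843, 0.538, 0.0, 0.0]
wrist_force: [-0.7, 1.6, 4.2]
grip_width: -0.0
grasp_force: 1.6
```

```bash
python3 ff.py 5
```

```text
t 5.95 cx cy tipz [-1.030e+01  1.000e-01  1.105e+02] sd [0. 0. 0.] F cx,cy,z [-0.43 -0.44  3.22] sd [0.17 0.61 0.28]
```

Call:
play_rows:
  targets:
    - {"translation": [0,0,0.8],"rotation": [0,0,0],"gripper": 1}
    - {"translation": [0,2.5,0],"rotation": [0,0,0],"gripper": 1}
    - {"translation": [0,2.5,0],"rotation": [0,0,0],"gripper": 1}
    - {"translation": [0,2.5,0],"rotation": [0,0,0],"gripper": 1}
    - {"translation": [0,2.5,0],"rotation": [0,0,0],"gripper": 1}

```text
clock: 6.58
tcp_pos: [0.6018, 0.0929, 0.1821]
eef_rot: [0.843, 0.538, 0.0, -0.0]
wrist_force: [-1.2, 1.2, 3.4]
grip_width: -0.0
grasp_force: 2.0
```

```bash
python3 ff.py 4
```

```text
t 6.78 cx cy tipz [-0.000e+00  1.000e-01  1.096e+02] sd [0.1 0.  0. ] F cx,cy,z [-0.17  0.59  4.05] sd [0.51 0.52 0.62]
```

Call:
play_rows:
  targets:
    - {"translation": [0,2.5,0],"rotation": [0,0,0],"gripper": 1}
    - {"translation": [0,2.5,0],"rotation": [0,0,0],"gripper": 1}
    - {"translation": [0,2.5,0],"rotation": [0,0,0],"gripper": 1}
    - {"translation": [0,2.5,0],"rotation": [0,0,0],"gripper": 1}

```text
clock: 7.28
tcp_pos: [0.6108, 0.0887, 0.1821]
eef_rot: [0.843, 0.538, 0.0, 0.0]
wrist_force: [-1.0, 0.0, 4.2]
grip_width: 0.001
grasp_force: 1.9
```

```bash
python3 ff.py 4
```

```text
t 7.47 cx cy tipz [9.900e+00 1.000e-01 1.095e+02] sd [0.1 0.  0. ] F cx,cy,z [ 0.05 -0.05  4.23] sd [0.63 0.5  0.23]
```

Call:
play_rows:
  targets:
    - {"translation": [0,0,-10],"rotation": [0,0,0],"gripper": 1}
    - {"translation": [0,0,-55],"rotation": [0,0,0],"gripper": 1}
    - {"translation": [0,-40,-50],"rotation": [0,0,0],"gripper": 1}
    - {"translation": [0,-60,-30],"rotation": [0,0,0],"gripper": 1}
    - {"translation": [0,-60,0],"rotation": [0,0,0],"gripper": 1}

```text
clock: 8.1
tcp_pos: [0.4698, 0.1544, 0.3275]
eef_rot: [0.843, 0.538, 0.003, 0.001]
wrist_force: [-0.7, 0.5, -0.2]
grip_width: -0.0
grasp_force: 0.0
```

```bash
cat > look.py <<'E'
from h import *
import sys
rows=[]
for n in('top','scene'):
    s=snap(n)
    for w in 'LMR':
        t=rimtop(s,w)
        u=cv2.resize(unroll(s,w,np.clip(t[0],.105,.114))[:,:,::-1],(122,543),interpolation=cv2.INTER_CUBIC); u[271,:]=(0,0,255)
        rows+= [u,np.zeros((543,6,3),np.uint8)]
cv2.imwrite('pics/'+sys.argv[1],np.hstack(rows))
E
python3 look.py u2.png; python3 ff.py 2
```

```text
t 8.3 cx cy tipz [-1.470e+02  1.000e-01  2.516e+02] sd [0.7 0.3 0.1] F cx,cy,z [ 0.46 -0.43  0.18] sd [0.24 0.04 0.14]
```

View pics/u2.png

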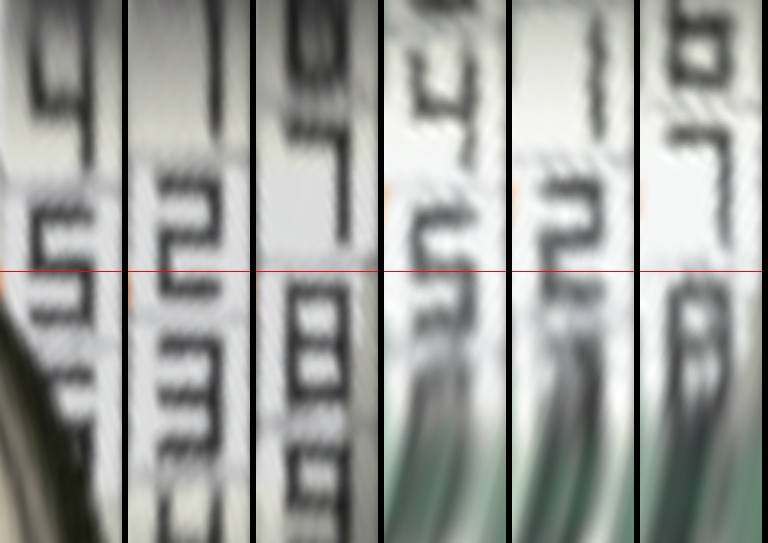

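Call:
play_rows:
  targets:
    - {"translation": [0,50,0],"rotation": [0,0,0],"gripper": 1}
    - {"translation": [0,50,40],"rotation": [0,0,0],"gripper": 1}
    - {"translation": [0,37,45],"rotation": [0,0,0],"gripper": 1}
    - {"translation": [0,0,46],"rotation": [0,0,0],"gripper": 1}
    - {"translation": [0,0,0],"rotation": [0,0,0],"gripper": 1}

```text
clock: 8.93
tcp_pos: [0.5913, 0.0954, 0.1884]
eef_rot: [0.843, 0.538, -0.004, -0.002]
wrist_force: [1.0, 0.0, -0.1]
grip_width: 0.006
grasp_force: 0.0
```

Call:
play_rows:
  targets:
    - {"translation": [0,0,0],"rotation": [0,0,0],"gripper": 1}
    - {"translation": [0,0,0],"rotation": [0,0,0],"gripper": 1}
    - {"translation": [0,0,0],"rotation": [0,0,0],"gripper": 1}

```text
clock: 9.3
tcp_pos: [0.5942, 0.0971, 0.1962]
eef_rot: [0.843, 0.538, 0.002, 0.001]
wrist_force: [0.5, 0.3, 0.8]
grip_width: 0.001
grasp_force: 0.0
```

```bash
python3 ff.py 4
```

```text
t 9.5 cx cy tipz [ -9.3   0.5 122.5] sd [0.2 0.  0.5] F cx,cy,z [ 0.05 -0.1   0.12] sd [0.54 0.41 0.48]
```

Call:
play_rows:
  targets:
    - {"translation": [0,-0.8,4],"rotation": [0,0,0],"gripper": 1}
    - {"translation": [0,0,4],"rotation": [0,0,0],"gripper": 1}
    - {"translation": [0,0,1],"rotation": [0,0,0],"gripper": 1}
    - {"translation": [0,0,0],"rotation": [0,0,0],"gripper": 1}
    - {"translation": [0,0,0],"rotation": [0,0,0],"gripper": 1}

```text
clock: 10.12
tcp_pos: [0.5926, 0.0971, 0.1847]
eef_rot: [0.843, 0.538, -0.0, -0.0]
wrist_force: [0.5, 1.3, 1.3]
grip_width: 0.002
grasp_force: 0.0
```

```bash
python3 ff.py 4
```

```text
t 10.32 cx cy tipz [-1.030e+01  1.000e-01  1.122e+02] sd [0. 0. 0.] F cx,cy,z [-0.18  0.14  0.27] sd [0.52 0.53 0.25]
```

Call:
play_rows:
  targets:
    - {"translation": [0,0,1.5],"rotation": [0,0,0],"gripper": 1}
    - {"translation": [0,0,1.1],"rotation": [0,0,0],"gripper": 1}
    - {"translation": [0,2.5,0],"rotation": [0,0,0],"gripper": 1}
    - {"translation": [0,2.5,0],"rotation": [0,0,0],"gripper": 1}
    - {"translation": [0,2.5,0],"rotation": [0,0,0],"gripper": 1}

```text
clock: 10.95
tcp_pos: [0.5996, 0.0939, 0.1824]
eef_rot: [0.843, 0.538, 0.0, 0.0]
wrist_force: [-0.8, 0.7, 3.5]
grip_width: 0.001
grasp_force: 1.9
```

```bash
python3 ff.py 3
```

```text
t 11.1 cx cy tipz [-2.400e+00  1.000e-01  1.098e+02] sd [0.1 0.  0. ] F cx,cy,z [-0.7   0.17  3.68] sd [0.18 0.41 0.08]
```

Call:
play_rows:
  targets:
    - {"translation": [0,2.5,0],"rotation": [0,0,0],"gripper": 1}
    - {"translation": [0,2.5,0],"rotation": [0,0,0],"gripper": 1}
    - {"translation": [0,2.5,0],"rotation": [0,0,0],"gripper": 1}
    - {"translation": [0,3,0],"rotation": [0,0,0],"gripper": 1}
    - {"translation": [0,3,0],"rotation": [0,0,0],"gripper": 1}

```text
clock: 11.72
tcp_pos: [0.6119, 0.0882, 0.1822]
eef_rot: [0.843, 0.538, 0.0, 0.0]
wrist_force: [-0.9, 0.9, 3.8]
grip_width: -0.001
grasp_force: 1.8
```

```bash
python3 ff.py 3
```

```text
t 11.88 cx cy tipz [1.110e+01 1.000e-01 1.097e+02] sd [0.1 0.  0. ] F cx,cy,z [-0.47  0.    3.78] sd [0.56 0.35 0.13]
```

Call:
play_rows:
  targets:
    - {"translation": [0,0,-12],"rotation": [0,0,0],"gripper": 1}
    - {"translation": [-22,-0.5,0],"rotation": [0,0,0],"gripper": 1}
    - {"translation": [-22,-0.5,0],"rotation": [0,0,0],"gripper": 1}
    - {"translation": [0,0,5],"rotation": [0,0,0],"gripper": 1}
    - {"translation": [0,0,4],"rotation": [0,0,0],"gripper": 1}

```text
clock: 12.5
tcp_pos: [0.5917, 0.0482, 0.1846]
eef_rot: [0.843, 0.538, -0.0, -0.0]
wrist_force: [-0.0, 0.3, 0.6]
grip_width: 0.003
grasp_force: 0.0
```

Call:
play_rows:
  targets:
    - {"translation": [0,0,0],"rotation": [0,0,0],"gripper": 1}
    - {"translation": [0,0,0],"rotation": [0,0,0],"gripper": 1}

```text
clock: 12.75
tcp_pos: [0.5923, 0.0491, 0.1851]
eef_rot: [0.843, 0.538, -0.0, -0.0]
wrist_force: [-0.3, 0.3, -0.7]
grip_width: 0.001
grasp_force: 0.0
```

```bash
python3 ff.py 4
```

```text
t 12.95 cx cy tipz [  9.7 -43.6 112.7] sd [0. 0. 0.] F cx,cy,z [ 0.44  0.42 -0.14] sd [0.62 0.8  0.32]
```

Call:
play_rows:
  targets:
    - {"translation": [0,0,1.3],"rotation": [0,0,0],"gripper": 1}
    - {"translation": [0,0,0],"rotation": [0,0,0],"gripper": 1}

```text
clock: 13.2
tcp_pos: [0.5922, 0.0489, 0.1838]
eef_rot: [0.843, 0.538, 0.0, -0.0]
wrist_force: [0.6, 0.1, -0.2]
grip_width: 0.003
grasp_force: 0.0
```

```bash
python3 ff.py 4
```

```text
t 13.4 cx cy tipz [  9.6 -43.9 111.3] sd [0. 0. 0.] F cx,cy,z [ 0.   -0.39  0.21] sd [0.14 0.52 0.25]
```

Call:
play_rows:
  targets:
    - {"translation": [0,0,1.2],"rotation": [0,0,0],"gripper": 1}
    - {"translation": [0,0,0],"rotation": [0,0,0],"gripper": 1}

```text
clock: 13.65
tcp_pos: [0.5923, 0.0488, 0.1829]
eef_rot: [0.843, 0.538, 0.0, 0.0]
wrist_force: [-1.0, -0.1, 2.8]
grip_width: -0.003
grasp_force: 1.3
```

```bash
python3 ff.py 4
```

```text
t 13.85 cx cy tipz [  9.8 -43.9 110.3] sd [0. 0. 0.] F cx,cy,z [ 0.21 -0.34  2.76] sd [0.2  0.43 1.  ]
```

Call:
play_rows:
  targets:
    - {"translation": [0,0,1],"rotation": [0,0,0],"gripper": 1}
    - {"translation": [0,0,0],"rotation": [0,0,0],"gripper": 1}

```text
clock: 14.1
tcp_pos: [0.5923, 0.0488, 0.1818]
eef_rot: [0.843, 0.538, 0.0, 0.0]
wrist_force: [-0.0, 0.0, 3.5]
grip_width: 0.004
grasp_force: 1.7
```

```bash
python3 ff.py 4
```

```text
t 14.3 cx cy tipz [  9.7 -43.9 109.2] sd [0. 0. 0.] F cx,cy,z [-0.42 -0.35  3.09] sd [0.48 0.32 0.08]
```

Down 0.9 more (about 3.9 N) and drag −20.5.

Call:
play_rows:
  targets:
    - {"translation": [0,0,0.9],"rotation": [0,0,0],"gripper": 1}
    - {"translation": [0,-2.5,0],"rotation": [0,0,0],"gripper": 1}
    - {"translation": [0,-2.5,0],"rotation": [0,0,0],"gripper": 1}
    - {"translation": [0,-2.5,0],"rotation": [0,0,0],"gripper": 1}
    - {"translation": [0,-2.5,0],"rotation": [0,0,0],"gripper": 1}

```text
clock: 14.92
tcp_pos: [0.583, 0.0531, 0.1809]
eef_rot: [0.843, 0.538, 0.0, 0.0]
wrist_force: [1.0, -1.4, 3.6]
grip_width: -0.002
grasp_force: 2.2
```

Call:
play_rows:
  targets:
    - {"translation": [0,-2.5,0],"rotation": [0,0,0],"gripper": 1}
    - {"translation": [0,-2.5,0],"rotation": [0,0,0],"gripper": 1}
    - {"translation": [0,-2.5,0],"rotation": [0,0,0],"gripper": 1}
    - {"translation": [0,-2.5,0],"rotation": [0,0,0],"gripper": 1}
    - {"translation": [0,-0.5,0],"rotation": [0,0,0],"gripper": 1}

```text
clock: 15.55
tcp_pos: [0.5734, 0.0575, 0.1807]
eef_rot: [0.843, 0.538, -0.0, -0.0]
wrist_force: [0.8, 0.3, 3.8]
grip_width: -0.001
grasp_force: 2.1
```

```bash
python3 ff.py 3
```

```text
t 15.7 cx cy tipz [-11.  -43.9 108.1] sd [0. 0. 0.] F cx,cy,z [-0.17  0.19  4.26] sd [0.31 0.31 0.6 ]
```

Call:
play_rows:
  targets:
    - {"translation": [0,0,-6],"rotation": [0,0,0],"gripper": 1}
    - {"translation": [0,10,0],"rotation": [0,0,0],"gripper": 1}
    - {"translation": [0,10.5,0],"rotation": [0,0,0],"gripper": 1}
    - {"translation": [0,0,3],"rotation": [0,0,0],"gripper": 1}
    - {"translation": [0,0,0],"rotation": [0,0,0],"gripper": 1}

```text
clock: 16.32
tcp_pos: [0.5924, 0.0486, 0.1834]
eef_rot: [0.843, 0.538, -0.0, -0.0]
wrist_force: [1.1, -0.5, 2.6]
grip_width: 0.003
grasp_force: 1.2
```

```bash
python3 ff.py 4
```

```text
t 16.52 cx cy tipz [  9.6 -44.  111.1] sd [0.1 0.1 0. ] F cx,cy,z [ 0.99 -0.03  0.95] sd [0.52 0.63 0.87]
```

Call:
play_rows:
  targets:
    - {"translation": [0,0,3],"rotation": [0,0,0],"gripper": 1}
    - {"translation": [0,-2.5,0],"rotation": [0,0,0],"gripper": 1}
    - {"translation": [0,-2.5,0],"rotation": [0,0,0],"gripper": 1}
    - {"translation": [0,-2.5,0],"rotation": [0,0,0],"gripper": 1}
    - {"translation": [0,-2.5,0],"rotation": [0,0,0],"gripper": 1}

```text
clock: 17.15
tcp_pos: [0.5831, 0.0531, 0.181]
eef_rot: [0.843, 0.538, 0.0, 0.0]
wrist_force: [1.0, -1.3, 3.9]
grip_width: 0.0
grasp_force: 2.2
```

Call:
play_rows:
  targets:
    - {"translation": [0,-2.5,0],"rotation": [0,0,0],"gripper": 1}
    - {"translation": [0,-2.5,0],"rotation": [0,0,0],"gripper": 1}
    - {"translation": [0,-2.5,0],"rotation": [0,0,0],"gripper": 1}
    - {"translation": [0,-2.5,0],"rotation": [0,0,0],"gripper": 1}
    - {"translation": [0,0,0],"rotation": [0,0,0],"gripper": 1}

```text
clock: 17.77
tcp_pos: [0.5737, 0.0574, 0.1807]
eef_rot: [0.843, 0.538, -0.0, -0.0]
wrist_force: [0.3, 0.9, 4.7]
grip_width: 0.001
grasp_force: 2.2
```

```bash
python3 ff.py 3
```

```text
t 17.93 cx cy tipz [-10.7 -43.9 108.1] sd [0. 0. 0.] F cx,cy,z [-0.82  0.23  4.21] sd [0.62 0.59 0.34]
```

Call:
play_rows:
  targets:
    - {"translation": [0,0,-10],"rotation": [0,0,0],"gripper": 1}
    - {"translation": [0,0,-50],"rotation": [0,0,0],"gripper": 1}
    - {"translation": [0,-50,-50],"rotation": [0,0,0],"gripper": 1}
    - {"translation": [0,-60,0],"rotation": [0,0,0],"gripper": 1}
    - {"translation": [0,-60,0],"rotation": [0,0,0],"gripper": 1}

```text
clock: 18.55
tcp_pos: [0.4238, 0.1267, 0.2858]
eef_rot: [0.843, 0.538, 0.0, 0.0]
wrist_force: [0.8, 1.3, 0.4]
grip_width: 0.001
grasp_force: 0.0
```

```bash
python3 look.py u3.png; python3 ff.py 2
```

```text
t 18.75 cx cy tipz [-176.2  -43.9  212.5] sd [0.8 0.3 0.2] F cx,cy,z [0.61 0.06 0.  ] sd [0.22 0.11 0.43]
```

View pics/u3.png

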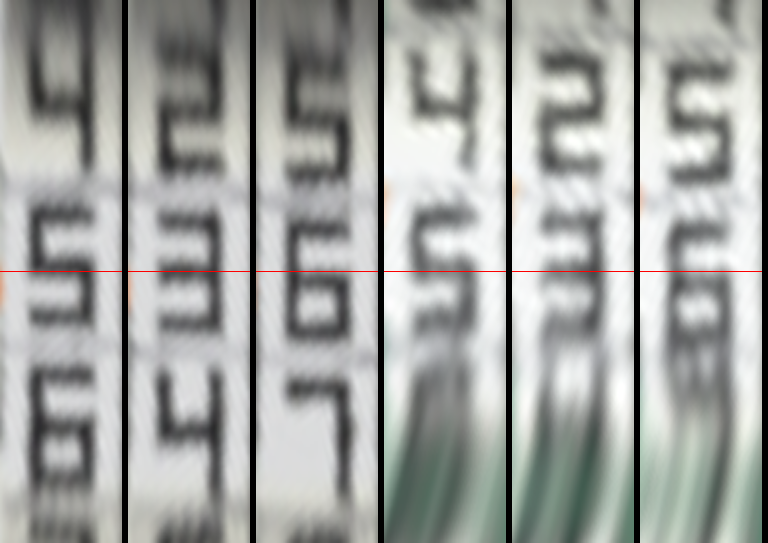

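```bash
python3 -c "
from workcell import env
print(env.sign_off())"
```

```text
the job is handed in; nothing more can be done
None
```

I set the counter to 5-3-6 and handed the job in at about 19 s. The last picture puts each numeral within about 1.3 mm of centre: 5 about 0.8 mm too far forward, 3 on centre, 6 about 1.2 mm too far back. The left wheel already read 5, so I checked it only by camera and did not feel or touch it. I felt for and rolled the middle and right wheels at about 4 N. The arm stayed well clear of the pen cup, notebook and connector.

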